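# Set the polishing machine to speed 5 and start it

## Robot

A 7-joint arm with a two-finger parallel gripper is mounted at the origin on the work surface. World frame = base frame: x ahead of the robot, y to its left, z up, the work surface at z = 0. Lengths are in mm, angles in rad, forces in N, time in s.
With the tool pointing down it reaches from about 400 to 875 mm from the base axis. Payload 4.4 kg.
Tool frame: the origin (TCP) lies midway between the tips of the shut fingers; the grasp point (between the pads) lies 19 mm behind it; z points along the fingers, y is the direction in which the jaws open and shut (so a half turn about z gives the same grasp; the last joint's range is limited). The gripper opens to 85 mm and grips with 20 to 120 N. Pads are 22 mm wide; open, the fingers measure 114 mm over their backs; the gripper's body (76 mm by 85 mm) begins 54 mm behind the grasp point. The pads swing forward as they close: fully open they stand 13 mm farther back than shut.
Start: joints at [1.117, 0.628, 0.038, 1.517, -0.027, 0.996, -0.02], TCP at [245.827, -601.736, 231.313] pointing down, gripper open.
Joint ranges: [-3.06, 3.06], [-0.37, 2.12], [-1.25, 1.32], [0.18, 2.47], [-1.1, 4.24], [0.23, 1.98], [-2.94, 2.94]. Speed limits (rad/s): [2.57, 2.57, 3.14, 3.14, 3.14, 3.14, 3.14].

## Interface

Orientations are given as [roll, pitch, yaw] about the fixed x, y, z axes, in that order (R = Rz(yaw) Ry(pitch) Rx(roll)).
In Python, from cell import * gives the robot as it stands. The module is installed in compiled form; this text tells all that it offers.
- The arm moves only by the tool move_arm, never from a script. Its argument "series" is a list of rows, each a list of 2 entries, a list of its own where there are three numbers: the shift along the tool's x, y, z in m, then the turn about the tool's z in rad. In form: [[[x, y, z], yaw], ...]. A call has 1 to 5 rows; each row is the pose to reach, as a shift and turn from the pose measured when the call began, along the tool's axes at that moment; what a row does not reach only later rows make up. A row lasts 1/8 s, in which the tool goes at most 62.5 mm and 10.7 degrees, less where a joint would pass 70% of its speed; a pose out of reach is approached as far as the arm can. A call with a gripper value outside its range is refused whole. "claw" is the opening, from 0 (shut) to 1 (fully open), set as the call begins (left out, the last holds). The fingers move at their own pace and stop on an object; the grip force is fixed at half the most. Time passes only in rows, so rows that repeat a pose let the fingers close. It gives the time, the measured TCP pose, the force and the opening at its end, in the units of the state.
- read_state(): the state, without advancing time (a new reading comes with each control period).
- get_image(name): name is "side" or "top" or "wrist"; returns the picture (400x640x3 uint8, blue, green, red); there is no depth.
- camera_model(name): a dict with "fov_y" (degrees; the focal length in pixels is half the picture's height over the tangent of half this angle, whatever the lens; pixels are square), "cx", "cy" (the principal point, pixels), "pose" (4x4, takes a point from camera to world coordinates); the wrist camera has in their place "tool_from_camera" (4x4, takes a point from camera to tool coordinates, whose origin is the TCP and whose axes are the flange's). Camera axes: x right, y down, z forward; pixel columns grow to the right and rows downward; lengths in mm; the calibration is good to about 2 mm. A picture is of the moment at which its call begins: read the wrist's pose just before it. camera_model takes no time and is no camera call.
- finish_job(): hands the job in, once; it reports no verdict.
The state is a dict: "clock": time; "qpos": joint angles; "qd": joint speeds; "tau": joint torques, N m; "eef_pos": TCP position; "tool_rot": TCP orientation; "force": force on the tool from outside, world axes, zero at the start; "torque": the same for the moment, N m; "width": finger opening in mm.
Only numpy, scipy, OpenCV 4.12 (cv2) and the standard library are available. Lean on these libraries where they do the work, as an engineer would, in place of code of your own. Each camera call takes 0.05 s, during which the arm holds its last target. There are 200 camera calls.

## Task

The boots are next on the brush polishing machine: with a fingertip, push the black pointer knob of its speed selector round, click by click, to speed 5 (five clicks clockwise from the off mark) and leave it resting in that click; only then press the green start button fully in and let it spring back. Push the knob from the side, do not take it between the fingers. Keep off the red emergency stop, and leave the polish tin, the hand brush and the bottle where they stand.

Things in the scene. Friction and masses are not known exactly. Their poses are not given: they have to be found in the camera images.
- polisher: Green bench brush polisher, fixed. Origin on the bench under the middle of its control desk; x away from the operator (robot side), y to the operator's left, z up. Desk 200 mm deep, 230 wide; its flat top panel rises away from the operator at 15 degrees: 71 mm high at the front edge, 97 mid, 123 at the back. Motor and brushes, up to 285 mm high, stand right of it, y -0.21 to -0.55.
- dial: Fixed white scale plate, 110 mm across, left half of the panel. Origin on the selector's axis at the panel surface; z = panel normal (15 degrees from vertical, leaning to the operator), x up the slope away from the operator, y to the operator's left. Black marks 30 degrees apart: off (a ring) on +y, then clockwise speeds 1 to 6 (one to six dots); 3 on +x, 6 on -y, 5 30 degrees short of -y.
- selector (a joint): Selector angle, rad, growing clockwise from above: speed k reads 0.5236 k, off 0, speed 5 2.618; stops just beyond off and 6. Pointer direction in the dial's frame: (sin q, cos q). A sprung roller pulls it into the nearest click; the next click needs about 0.16 N m (6 N sideways, 28 mm from the axis), and past half-way it jumps there by itself. Starts in a click from off to speed 3.
- selector_knob: Black pointer knob. Origin on the axis at the panel surface; z = panel normal, y along the pointer. Round collar 48 mm across, 3 to 11 mm above the panel; on it an upright bar, 11 to 34 mm above the panel, from 21 mm behind the axis to its nose 38 mm ahead; 17 mm wide, from 16 mm ahead narrowing to 9 at the nose. White line along its top and nose shows where it points.
- start_button (a joint): Travel of the green start button, m: 0 out, 0.006 fully in. A spring returns it; it starts to move at about 1.5 N and is fully in at about 5 N. It moves along the panel's normal, into the panel.
- start_button_top (a point): Centre of the flat top of the green start button (29 mm across, in a steel bezel 45 mm across whose rim is 13 mm above the panel), 23 mm above the panel when out. On the right half of the panel, farther from the operator: in the dial's frame at x = 0.035, y = -0.115.
- emergency_stop (a joint): Travel of the red emergency stop, m: 0 out, 0.005 fully in. Must not be pressed.
- emergency_stop_top (a point): Top centre of the red mushroom head of the emergency stop (40 mm across, on a round yellow plate), 36 mm above the panel. On the right half of the panel, nearest the operator, 80 mm from the start button.
- polish_tin_center (a point): Centre of a loose round polish tin, 77 mm across and 24 mm high, red lid, on the bench in front of the desk (robot side). Bystander.
- polish_tin: The same polish tin; origin at the centre of its underside.
- shoe_brush_center (a point): Centre of a loose wooden hand brush, 170 x 54 x 46 mm, bristles down, on the bench in front of the motor. Bystander.
- shoe_brush: The same hand brush; origin at the centre of its underside, x along its length.
- dressing_bottle_center (a point): Centre of a loose brown bottle with black cap, 48 mm across and 115 mm high, standing on the bench to the left of the desk. Bystander.
- dressing_bottle: The same bottle; origin at the centre of its underside.
Mind the look-alikes: they are no part of the job. There is more than one size of the polish_tin; the job needs the larger.

How it is judged:
By the outcome, as a careful person would: the job done as asked, in the order asked, and still so for the second after the job is handed in, with the robot touching nothing.
It also fails if it takes over 51 s, if anything falls off the work surface, if the arm or the gripper's body presses on something with over 40 N, if the wrist force passes 120 N, or if a joint passes its speed limit or range.

## Working session

There is one attempt and no reset: what is moved stays moved. The work goes in short steps, Python scripts to look and compute and a tool call to move; the robot and the scene stay as the last step left them, time stands still between calls to the robot, and variables do not carry over. Pictures are saved under pics/ and viewed, about 8 in all and at most 12, crops included, and the job is handed in when it is done.

Besides the shell and the picture viewer there is one more tool, called as name([rows], argument=value, ...), one row to a line, values as JSON. move_arm: Moves the arm, as the interface text tells. Its arguments: {"type":"object","properties":{"series":{"type":"array"},"claw":{"type":"number"}},"required":["series"]}

```bash
mkdir -p pics; python3 - <<'E'
from cell import *
import cv2
s=read_state();print(s)
for n in("top","side","wrist"):
    m=camera_model(n);print(n,m)
    im=get_image(n);cv2.imwrite(f"pics/{n}0.png",im)
E
```

```text
{'clock': 0.0, 'qpos': array([ 1.11716899,  0.62934683,  0.03843374,  1.51838371, -0.02699102,
        0.99632234, -0.01999901]), 'qd': array([ 0.00029215, -0.00104344, -0.00050784, -0.00058127,  0.00153957,
       -0.00032774, -0.00121613]), 'tau': array([ 3.11989033e-04, -5.63400292e+01,  1.22613855e+00, -1.93445778e+01,
        1.09859221e-02,  1.04722913e-02, -1.43669200e-05]), 'eef_pos': array([ 245.60089892, -601.11991042,  230.38348305]), 'tool_rot': array([-3.13965045e+00,  2.89196133e-05,  3.87839529e-01]), 'force': array([-0.70168035, -0.01343619, -0.3123433 ]), 'torque': array([ 0.01191118,  0.03210318, -0.00180097]), 'width': 85.58716999881763}
top {'fov_y': 42.16569297998516, 'cx': 317.01610497263835, 'cy': 204.86202190406698, 'pose': array([[-2.14980717e-02, -9.94972519e-01,  9.78136953e-02,
         3.42372327e+02],
       [-9.99360078e-01,  2.41837658e-02,  2.63548762e-02,
        -1.08428596e+01],
       [-2.85878811e-02, -9.71845232e-02, -9.94855719e-01,
         1.45297901e+03],
       [ 0.00000000e+00,  0.00000000e+00,  0.00000000e+00,
         1.00000000e+00]])}

[... 180 characters left out ...]
     [-8.35935885e-02,  7.00158306e-01, -7.09077188e-01,
         6.60294793e+02],
       [ 9.59474030e-03, -7.10969220e-01, -7.03157671e-01,
         7.18951151e+02],
       [ 0.00000000e+00,  0.00000000e+00,  0.00000000e+00,
         1.00000000e+00]])}
wrist {'fov_y': 58.80587846685098, 'cx': 317.86334022179, 'cy': 196.81694439501115, 'tool_from_camera': array([[ 3.00722548e-05, -9.57020632e-01, -2.90019843e-01,
         7.25881145e+01],
       [ 9.99999725e-01, -1.86179918e-04,  7.18055244e-04,
         1.12456854e+00],
       [-7.41189554e-04, -2.90019784e-01,  9.57020363e-01,
        -1.43200308e+02],
       [ 0.00000000e+00,  0.00000000e+00,  0.00000000e+00,
         1.00000000e+00]])}
```

View pics/top0.png

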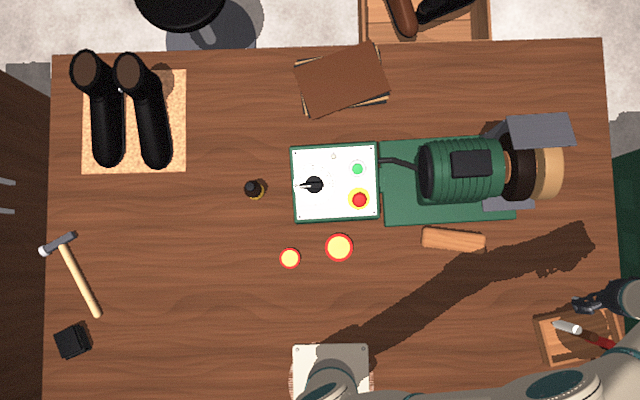

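View pics/side0.png

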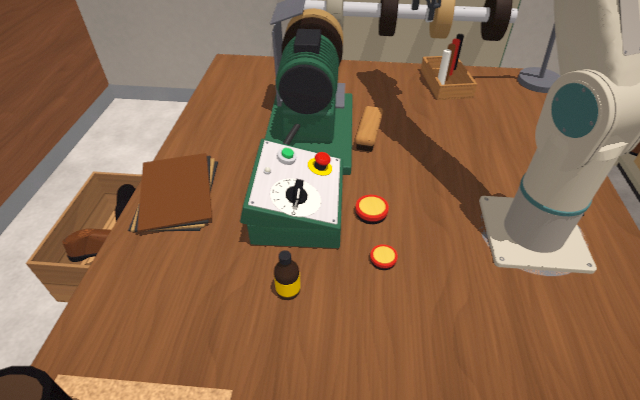

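The top view shows the desk at (290–378, 145–222), with the knob at (314,184), the green button at (357,169) and the red stop at (359,200). The pointer seems to point left, at off. In the side view the knob is at (297,195), green at (288,154) and red at (322,160). Next is an enlarged crop.

```bash
python3 - <<'E'
import cv2,numpy as np
t=cv2.imread("pics/top0.png")[135:235,280:390];s=cv2.imread("pics/side0.png")[135:255,235:355]
a=cv2.resize(t,(440,400),interpolation=cv2.INTER_CUBIC);b=cv2.resize(s,(360,360),interpolation=cv2.INTER_CUBIC)
c=np.zeros((400,800,3),np.uint8);c[:,:440]=a;c[:360,440:]=b
cv2.imwrite("pics/crop.png",c)
E
```

```text
(no output)
```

View pics/crop.png

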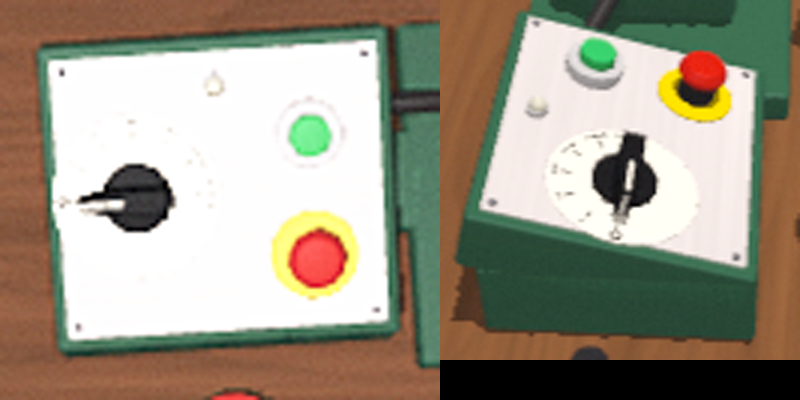

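The pointer sits on the ring mark, so it starts at off. The candidate look-alikes are: tins, large at (339,247) and small at (290,258), neither to be touched; start button green at (357,169); small pale lamp or screw at (333,156), not the button; red stop at (359,200). I'll fit the desk's pose from both views.

```bash
cat > h.py <<'E'
import numpy as np
from cell import *
from scipy.spatial.transform import Rotation as R
c15,s15=np.cos(np.radians(15)),np.sin(np.radians(15))
def proj(n,P,st=None):
    m=camera_model(n)
    if n=="wrist":
        T=np.eye(4);T[:3,:3]=R.from_euler("xyz",st["tool_rot"]).as_matrix();T[:3,3]=st["eef_pos"]
        M=T@m["tool_from_camera"]
    else: M=m["pose"]
    f=200/np.tan(np.radians(m["fov_y"]/2))
    p=(np.atleast_2d(P)-M[:3,3])@M[:3,:3]
    return p[:,:2]/p[:,2:]*f+[m["cx"],m["cy"]]
def panel(p,u,v,h):  # p=x,y,yaw(world, of polisher); u upslope, v left, h normal; origin mid panel
    q=np.array([u*c15-h*s15,v,97+u*s15+h*c15])
    return R.from_euler("z",p[2]).apply(q)+[p[0],p[1],0]
def dial(p,x,y,h): return panel(p,p[3]+x,p[4]+y,h)
E
cat > fit.py <<'E'
from h import *
from scipy.optimize import least_squares
e=100/c15
C={"bl":(e,115),"br":(e,-115),"fr":(-e,-115),"fl":(-e,115)}
obs=[("top","bl",290,146.8),("top","br",377,141.8),("top","fr",379.5,218),("top","fl",295,223),
("side","br",263.3,139),("side","fr",343,160),("side","fl",341,226.7),("side","bl",244,214),
("top","g",357.5,168.8),("side","g",288,152.7),("top","r",359.5,199.3),("side","r",322.7,156),
("top","k",314.5,184.5),("side","k",296.3,195.7)]
def pt(p,k):
    if k in C: return panel(p,*C[k],0)
    return {"g":lambda:dial(p,35,-115,23),"k":lambda:dial(p,0,0,11),"r":lambda:dial(p,p[5],p[6],36)}[k]()
f=lambda p:np.concatenate([proj(n,pt(p,k))[0]-[a,b] for n,k,a,b in obs])
r=least_squares(f,[560,0,0,0,55,-40,-115],loss="soft_l1")
p=r.x;print(p.round(3));print(f(p).reshape(-1,2).round(1).tolist())
print("red-green",np.hypot(p[5]-35,p[6]+115));np.save("p.npy",p)
for k in"kgr":print(k,pt(p,k).round(1))
E
python3 fit.py
```

```text
[ 5.32973e+02 -2.34240e+01  3.70000e-02  6.05000e-01  5.70480e+01
 -4.28650e+01 -1.15884e+02]
[[-1.4, -0.6], [-0.2, -1.3], [0.8, 0.7], [-0.8, 0.9], [-2.5, -2.0], [1.6, -2.2], [1.3, 1.9], [-2.1, -7.6], [-0.7, -0.0], [0.0, -1.2], [-0.5, 0.0], [0.1, -0.8], [-1.3, -0.1], [0.6, -1.7]]
red-green 77.86979666365562
k [528.6  33.5 107.8]
g [563.5 -80.3 128.4]
r [485.  -84.1 120.8]
```

move_arm([
  [[0, 0, -0.06], 0],
  [[0, 0, -0.12], 0],
  [[0, 0, -0.17], 0],
  [[0, 0, -0.17], 0],
], claw=0)

```text
clock: 0.65
eef_pos: [246.4, -603.3, 405.3]
tool_rot: [3.134, -0.0, 0.388]
force: [0.2, -0.0, -0.2]
width: 12.1
```

move_arm([
  [[0.038, -0.045, 0], 0],
  [[0.076, -0.09, 0], 0],
  [[0.114, -0.136, 0], 0],
  [[0.152, -0.181, 0], 0],
  [[0.19, -0.226, 0], 0],
], claw=0)

```text
clock: 1.27
eef_pos: [336.8, -319.8, 402.4]
tool_rot: [3.136, 0.001, 0.388]
force: [1.5, 0.7, -0.3]
width: 0.2
```

move_arm([
  [[0.038, -0.045, 0], 0],
  [[0.076, -0.09, 0], 0.07],
  [[0.114, -0.136, 0], 0.15],
  [[0.152, -0.181, 0], 0.25],
  [[0.19, -0.226, 0], 0.35],
])

```text
clock: 1.9
eef_pos: [426.8, -37.0, 400.0]
tool_rot: [3.136, 0.0, 0.034]
force: [1.4, -0.9, -0.8]
width: -0.3
```

move_arm([
  [[0.01, -0.035, 0.05], 0],
  [[0.028, -0.07, 0.1], 0],
  [[0.028, -0.07, 0.14], 0],
  [[0.028, -0.07, 0.14], 0],
])

```text
clock: 2.4
eef_pos: [449.2, 33.0, 256.6]
tool_rot: [3.136, 0.009, 0.036]
force: [0.0, -0.2, -0.4]
width: -0.6
```

```bash
python3 - <<'E'
from h import *
import cv2
p=np.load("p.npy");st=read_state();im=get_image("wrist");print(st["eef_pos"],st["tool_rot"],st["force"])
np.save("w1.npy",np.r_[st["eef_pos"],st["tool_rot"]])
cv2.imwrite("pics/w1raw.png",im)
for q in[(0,0,11),(35,-115,23),(p[5],p[6],36)]: 
    a=proj("wrist",dial(p,*q),st)[0];print(a);cv2.drawMarker(im,tuple(int(round(v)) for v in a),(255,0,255),0,8)
cv2.imwrite("pics/w1.png",im)
E
```

```text
[449.16628325  33.02100341 256.56102354] [3.13568193 0.00921036 0.03575085] [ 0.01786952 -0.1674271  -0.36193805]
[317.55746655  79.0112848 ]
[482.02227095  32.09806357]
[465.11139444 142.71751758]
```

View pics/w1.png

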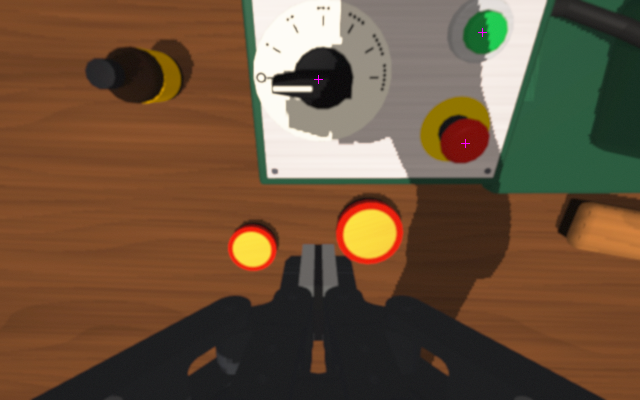

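```bash
cat > fit2.py <<'E'
exec(open("fit.py").read().split("r=least")[0])
w=np.load("w1.npy");S={"eef_pos":w[:3],"tool_rot":w[3:]}
wo=[("k",323,78),("g",486,32),("r",465,141.5)]
g=lambda p:np.concatenate([f(p)]+[1.5*(proj("wrist",pt(p,k),S)[0]-[a,b]) for k,a,b in wo])
p=least_squares(g,np.load("p.npy"),loss="soft_l1").x
print(p.round(3),g(p)[-22:].reshape(-1,2).round(1).tolist());np.save("p2.npy",p)
for k in"kgr":print(k,pt(p,k).round(1))
E
cat >> h.py <<'E'
def way(p,q,r=30,d=17,h=19):
    q=np.radians(q);a=np.array([np.sin(q),np.cos(q)]);t=np.array([np.cos(q),-np.sin(q)])
    c=r*a-d*t;return dial(p,c[0],c[1],h),p[2]-q
def cmd(tgt,yaw,st):
    Rm=R.from_euler("xyz",st["tool_rot"]);v=Rm.inv().apply(tgt-st["eef_pos"])/1000
    return v.round(4).tolist(),round(st["tool_rot"][2]-yaw,3)
E
python3 fit2.py; python3 - <<'E'
from h import *
p=np.load("p2.npy");st=read_state();print(st["qpos"].round(2),st["eef_pos"])
for q,d,h in[(0,30,60),(0,30,19),(0,17,19),(15,17,19),(30,17,19)]:print(q,way(p,q,30,d,h)[0].round(1),cmd(*way(p,q,30,d,h),st))
E
```

```text
[ 5.33381e+02 -2.33860e+01  3.40000e-02  5.36000e-01  5.40620e+01
 -4.21020e+01 -1.12815e+02] [[0.9, 2.0], [-2.4, -7.7], [0.5, -0.1], [0.1, -2.0], [-0.6, -0.3], [-0.3, -0.8], [-0.1, -0.3], [0.5, -2.7], [-2.5, 0.5], [0.6, -0.2], [0.0, 0.2]]
k [529.2  30.6 107.8]
g [563.8 -83.3 128.4]
r [485.9 -83.8 121. ]
[ 0.1   0.33 -0.31  2.    0.14  0.84 -1.82] [451.01810895  32.89611721 258.65089042]
0 [486.6  59.1 147.3] ([0.0369, -0.0256, 0.111], np.float64(0.001))
0 [497.2  59.5 107.7] ([0.0477, -0.0259, 0.1506], np.float64(0.001))
0 [509.7  59.9 111.1] ([0.0603, -0.0258, 0.1472], np.float64(0.001))
15 [517.7  63.6 113.3] ([0.0683, -0.0292, 0.1449], np.float64(0.263))
30 [526.3  65.  115.6] ([0.0769, -0.0303, 0.1426], np.float64(0.525))
```

Turning the tool clockwise by 150° from here would run joint 7 past its range. I'll first make a half turn the other way, then push with the tool's −x side.

move_arm([
  [[0, 0, 0], -0.18],
  [[0, 0, 0], -0.36],
  [[0, 0, 0], -0.54],
  [[0, 0, 0], -0.72],
  [[0, 0, 0], -0.9],
])

```text
clock: 3.08
eef_pos: [452.1, 32.1, 260.7]
tool_rot: [3.138, 0.006, 0.939]
force: [0.2, -0.6, -0.3]
width: -0.0
```

move_arm([
  [[0, 0, 0], -0.18],
  [[0, 0, 0], -0.36],
  [[0, 0, 0], -0.54],
  [[0, 0, 0], -0.72],
  [[0, 0, 0], -0.9],
])

```text
clock: 3.7
eef_pos: [453.2, 31.2, 262.7]
tool_rot: [3.141, 0.009, 1.842]
force: [0.2, 0.7, -0.6]
width: 0.2
```

move_arm([
  [[0, 0, 0], -0.18],
  [[0, 0, 0], -0.36],
  [[0, 0, 0], -0.54],
  [[0, 0, 0], -0.72],
  [[0, 0, 0], -0.9],
])

```text
clock: 4.32
eef_pos: [454.2, 30.1, 264.5]
tool_rot: [-3.135, 0.009, 2.746]
force: [-0.4, -0.3, -0.4]
width: -0.2
```

move_arm([
  [[0, 0, 0], -0.18],
  [[0, 0, 0], -0.36],
  [[0, 0, 0], -0.45],
  [[0, 0, 0], -0.45],
])

```text
clock: 4.82
eef_pos: [455.0, 29.1, 265.8]
tool_rot: [-3.13, 0.008, -3.091]
force: [-0.0, 0.9, 0.4]
width: 0.2
```

```bash
python3 - <<'E'
from h import *
p=np.load("p2.npy");st=read_state();print(st["qpos"].round(2),st["eef_pos"],st["tool_rot"])
for q,d,h in[(0,30,60),(0,30,19),(0,17,19)]:
  t,y=way(p,q,30,d,h);print(q,t.round(1),cmd(t,y+np.pi,st))
E
```

```text
[ 0.65  0.5  -1.14  1.98  0.56  1.01  0.87] [455.0171733   29.12599858 265.82536958] [-3.1298991   0.00758584 -3.09090502]
0 [486.6  59.1 147.3] ([-0.0322, 0.0298, 0.1184], np.float64(-6.266))
0 [497.2  59.5 107.7] ([-0.0425, 0.0301, 0.1581], np.float64(-6.266))
0 [509.7  59.9 111.1] ([-0.055, 0.0298, 0.1548], np.float64(-6.266))
```

move_arm([
  [[-0.016, 0.015, 0.059], 0.017],
  [[-0.032, 0.03, 0.118], 0.017],
  [[-0.042, 0.03, 0.14], 0.017],
  [[-0.042, 0.03, 0.158], 0.017],
  [[-0.042, 0.03, 0.158], 0.017],
])

```text
clock: 5.45
eef_pos: [496.7, 58.6, 107.6]
tool_rot: [-3.129, 0.007, -3.11]
force: [-0.9, -0.3, -0.1]
width: -0.0
```

```bash
cat > pic.py <<'E'
from h import *
import cv2,sys
n,p=sys.argv[1],np.load("p2.npy")
s=cv2.resize(get_image("side")[130:250,225:365],(560,480),interpolation=cv2.INTER_CUBIC)
cv2.imwrite(f"pics/{n}.png",s)
E
cat > w.py <<'E'
from h import *
import sys
p=np.load("p2.npy");st=read_state();print(st["qpos"].round(2),st["eef_pos"].round(1),st["tool_rot"].round(3),st["force"].round(1))
print(cmd(dial(p,0,0,0),0,st)[0])
for a in sys.argv[1:]:
    v=[float(x) for x in a.split(",")];t,y=way(p,*v);c=cmd(t,y+np.pi,st);print(a,c[0],round((c[1]+np.pi)%(2*np.pi)-np.pi,3))
E
python3 w.py 0,30,17 5,30,17 10,30,17 15,30,17 20,30,17 25,30,17 30,30,17; python3 pic.py s1
```

```text
[ 0.37  0.76 -0.86  2.03  0.87  0.77  0.56] [496.7  58.6 107.6] [-3.129  0.007 -3.11 ] [-0.9 -0.3 -0.1]
[-0.0344, -0.0289, 0.011]
0,30,17 [-0.0131, 0.0009, -0.0035] -0.002
5,30,17 [-0.0157, 0.0022, -0.0042] 0.085
10,30,17 [-0.0184, 0.0033, -0.0049] 0.172
15,30,17 [-0.0211, 0.0042, -0.0056] 0.259
20,30,17 [-0.024, 0.0048, -0.0064] 0.347
25,30,17 [-0.0269, 0.0052, -0.0071] 0.434
30,30,17 [-0.0298, 0.0053, -0.0079] 0.521
```

View pics/s1.png

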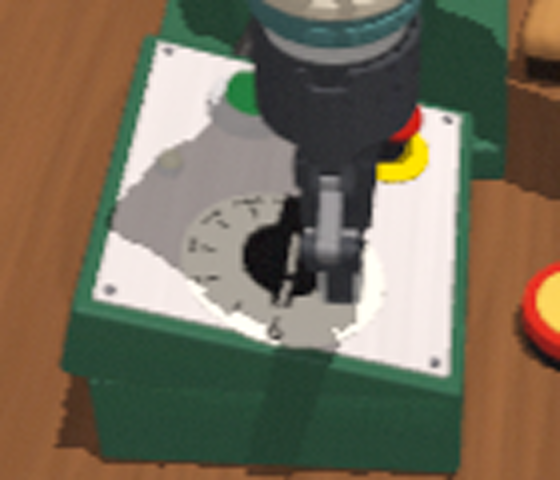

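The fingertip, at about (340,290) in the crop, stands on the operator side of the nose at (285,295), just above the plate. Now I'll push toward the first click.

move_arm([
  [[-0.007, 0.001, -0.002], 0],
  [[-0.013, 0.001, -0.0035], 0],
  [[-0.0157, 0.0022, -0.0042], 0.085],
  [[-0.0184, 0.0033, -0.005], 0.172],
])

```text
clock: 6.0
eef_pos: [516.6, 63.1, 114.5]
tool_rot: [-3.132, 0.012, 2.998]
force: [0.1, 0.6, 0.9]
width: -0.0
```

```bash
python3 w.py 10,30,17 15,30,17 20,30,17 25,30,17 30,30,17; python3 pic.py s2
```

```text
[ 0.34  0.75 -0.83  1.98  0.82  0.78  0.45] [516.6  63.1 114.5] [-3.132  0.012  2.998] [0.1 0.6 0.9]
[-0.0197, -0.0297, 0.018]
10,30,17 [0.0016, -0.0007, 0.002] -0.003
15,30,17 [-0.001, 0.0007, 0.0013] 0.084
20,30,17 [-0.0037, 0.0018, 0.0006] 0.172
25,30,17 [-0.0064, 0.0027, -0.0002] 0.259
30,30,17 [-0.0093, 0.0033, -0.0009] 0.346
```

View pics/s2.png

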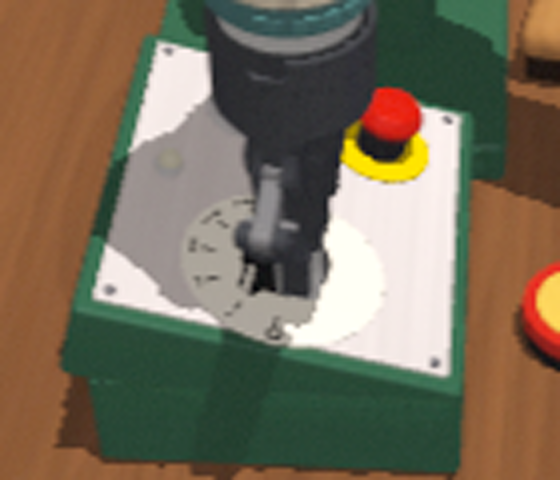

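The white line at (247,275) points at the first mark (238,305) and the force is near zero, so it has jumped to click 1. I'll go on along the arc.

```bash
python3 w.py 19,30,17 27,30,17 35,30,17 43,30,17
```

```text
[ 0.34  0.75 -0.83  1.98  0.82  0.78  0.45] [517.3  63.3 114.8] [-3.132  0.014  2.995] [ 0.4  0.8 -0.3]
[-0.0191, -0.03, 0.0183]
19,30,17 [-0.0025, 0.0012, 0.001] 0.152
27,30,17 [-0.0069, 0.0026, -0.0002] 0.291
35,30,17 [-0.0115, 0.0033, -0.0014] 0.431
43,30,17 [-0.0162, 0.0033, -0.0025] 0.571
```

move_arm([
  [[-0.0025, 0.0012, 0.001], 0.15],
  [[-0.007, 0.0026, 0], 0.29],
  [[-0.0115, 0.0033, -0.0014], 0.43],
  [[-0.0162, 0.0033, -0.0025], 0.57],
])

```text
clock: 6.55
eef_pos: [533.4, 64.6, 118.0]
tool_rot: [-3.141, 0.016, 2.422]
force: [-0.4, 0.9, 1.0]
width: -0.3
```

```bash
python3 w.py 49,30,17 57,30,17 65,30,17 73,30,17; python3 pic.py s3
```

```text
[ 0.26  0.72 -0.69  1.93  0.7   0.74  0.01] [533.4  64.6 118. ] [-3.141  0.016  2.422] [-0.4  0.9  1. ]
[-0.021, -0.0264, 0.0212]
49,30,17 [-0.0036, 0.0016, -0.0005] 0.102
57,30,17 [-0.008, 0.0031, -0.0015] 0.242
65,30,17 [-0.0127, 0.0039, -0.0025] 0.381
73,30,17 [-0.0174, 0.0042, -0.0034] 0.521
```

View pics/s3.png

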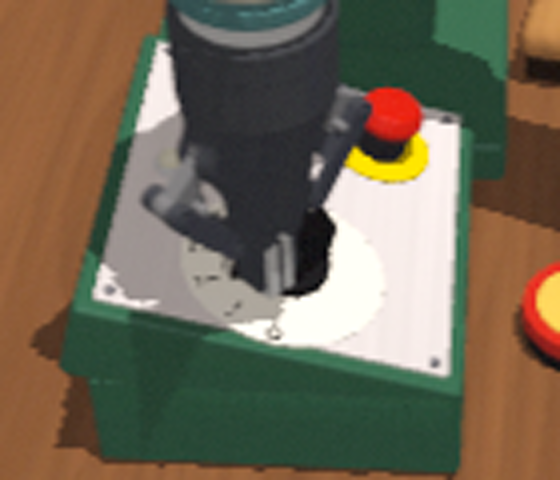

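The tail of the bar shows at (328,230), so the knob has turned on to about click 2. Continuing.

move_arm([
  [[-0.0036, 0.0016, -0.0005], 0.1],
  [[-0.008, 0.0031, -0.0015], 0.24],
  [[-0.0127, 0.0039, -0.0025], 0.38],
  [[-0.0174, 0.0042, -0.0034], 0.52],
])

```text
clock: 7.1
eef_pos: [550.5, 57.7, 122.5]
tool_rot: [3.132, 0.013, 1.897]
force: [-0.7, 2.1, -1.0]
width: -0.0
```

```bash
python3 w.py 79,30,17 87,30,17 95,30,17 103,30,17
```

```text
[ 0.2   0.69 -0.56  1.89  0.57  0.71 -0.37] [550.5  57.7 122.5] [3.132 0.013 1.897] [-0.7  2.1 -1. ]
[-0.0194, -0.0264, 0.0253]
79,30,17 [-0.0041, -0.0001, 0.0003] 0.101
87,30,17 [-0.0086, 0.0014, -0.0004] 0.24
95,30,17 [-0.0133, 0.0023, -0.0009] 0.38
103,30,17 [-0.0181, 0.0026, -0.0013] 0.52
```

move_arm([
  [[-0.004, 0, 0], 0.1],
  [[-0.0086, 0.0014, -0.0004], 0.24],
  [[-0.0133, 0.0023, -0.0009], 0.38],
  [[-0.0181, 0.0026, -0.0013], 0.52],
])

```text
clock: 7.6
eef_pos: [559.1, 44.6, 124.5]
tool_rot: [3.126, 0.001, 1.377]
force: [-0.2, 5.7, -2.7]
width: 0.3
```

```bash
python3 w.py 109,30,17 117,30,17 125,30,17 133,30,17;python3 pic.py s4; python3 - <<'E'
from h import *;import cv2
im=get_image("wrist");s=cv2.imread("pics/s4.png");c=np.zeros((480,800,3),np.uint8)
c[:,:400]=s[:,80:480];c[:250,400:]=cv2.resize(im,(400,250),interpolation=cv2.INTER_AREA);cv2.imwrite("pics/s4b.png",c)
E
```

```text
[ 0.14  0.67 -0.42  1.88  0.43  0.67 -0.74] [559.1  44.6 124.5] [3.126e+00 1.000e-03 1.377e+00] [-0.2  5.7 -2.7]
[-0.0188, -0.0243, 0.027]
109,30,17 [-0.0065, 0.0018, 0.0003] 0.105
117,30,17 [-0.011, 0.0034, 0.0002] 0.244
125,30,17 [-0.0157, 0.0044, 0.0002] 0.384
133,30,17 [-0.0205, 0.0047, 0.0004] 0.524
```

View pics/s4b.png

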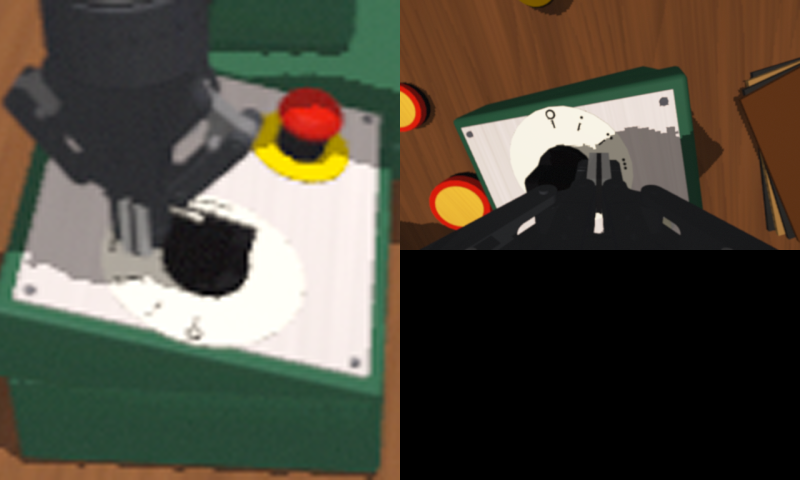

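The pointer line, (205,218) to (170,208), points just past mark 3. The force is 5.7 N, so it is climbing toward click 4. I'll push on gently.

move_arm([
  [[-0.0045, 0.001, 0.0003], 0.05],
  [[-0.0065, 0.0018, 0.0003], 0.1],
  [[-0.0085, 0.0025, 0.0003], 0.16],
  [[-0.0085, 0.0025, 0.0003], 0.16],
])

```text
clock: 8.2
eef_pos: [560.4, 32.9, 124.6]
tool_rot: [3.124, 0.003, 1.219]
force: [0.3, 0.2, 1.4]
width: 0.1
```

```bash
python3 w.py 117,30,17 122,30,17 127,30,17 130,30,17 133,30,17
```

```text
[ 0.13  0.66 -0.38  1.88  0.4   0.66 -0.84] [560.4  32.9 124.6] [3.124e+00 3.000e-03 1.219e+00] [0.3 0.2 1.4]
[-0.0117, -0.0263, 0.027]
117,30,17 [0.0003, -0.0001, 0.0002] 0.086
122,30,17 [-0.0025, 0.001, 0.0002] 0.173
127,30,17 [-0.0054, 0.0019, 0.0003] 0.261
130,30,17 [-0.0071, 0.0023, 0.0004] 0.313
133,30,17 [-0.0089, 0.0027, 0.0005] 0.365
```

The force has dropped to zero, so it has jumped to click 4. Now the last click, carefully.

move_arm([
  [[-0.0025, 0.001, 0.0002], 0.17],
  [[-0.0054, 0.0019, 0.0003], 0.26],
  [[-0.0075, 0.0024, 0.0004], 0.32],
  [[-0.0089, 0.0027, 0.0005], 0.365],
])

```text
clock: 8.7
eef_pos: [561.4, 26.0, 124.5]
tool_rot: [3.124, -0.009, 0.855]
force: [2.4, 4.8, -3.0]
width: -0.4
```

```bash
python3 w.py 133,30,17 136,30,17 139,30,17 142,30,17
```

```text
[ 0.08  0.65 -0.28  1.88  0.3   0.63 -1.1 ] [561.4  26.  124.5] [ 3.124 -0.009  0.855] [ 2.4  4.8 -3. ]
[-0.016, -0.0256, 0.0268]
133,30,17 [-0.0029, 0.0004, 0.0003] 0.001
136,30,17 [-0.0045, 0.0013, 0.0004] 0.054
139,30,17 [-0.0061, 0.002, 0.0006] 0.106
142,30,17 [-0.0078, 0.0027, 0.0008] 0.158
```

move_arm([
  [[-0.0029, 0.0004, 0.0003], 0],
  [[-0.0045, 0.0013, 0.0004], 0.05],
  [[-0.006, 0.002, 0.0006], 0.1],
  [[-0.006, 0.002, 0.0006], 0.1],
])

```text
clock: 9.2
eef_pos: [557.9, 18.6, 123.7]
tool_rot: [3.125, -0.007, 0.754]
force: [-1.1, -0.5, 0.3]
width: 0.0
```

```bash
python3 w.py 136,30,17 139,30,17 142,30,17 145,30,17 145,30,35 145,30,35,80
```

```text
[ 0.07  0.65 -0.25  1.89  0.27  0.63 -1.16] [557.9  18.6 123.7] [ 3.125 -0.007  0.754] [-1.1 -0.5  0.3]
[-0.0107, -0.0269, 0.026]
136,30,17 [0.0033, -0.0013, -0.0004] -0.048
139,30,17 [0.0018, -0.0004, -0.0002] 0.005
142,30,17 [0.0002, 0.0005, -0.0001] 0.057
145,30,17 [-0.0014, 0.0012, 0.0001] 0.109
145,30,35 [0.0161, 0.0029, -0.0035] 0.109
145,30,35,80 [0.0047, -0.0065, -0.0627] 0.109
```

The force has released, so it has jumped again. I'll back off along the push line, rise and look.

move_arm([
  [[0.008, 0, -0.003], 0],
  [[0.015, 0.001, -0.006], 0],
  [[0.015, 0, -0.05], 0],
  [[0.015, 0, -0.1], 0],
  [[0.015, 0, -0.14], 0],
])

```text
clock: 9.82
eef_pos: [567.1, 30.4, 266.1]
tool_rot: [3.124, -0.009, 0.755]
force: [-0.4, -0.0, -0.3]
width: 0.2
```

```bash
python3 - <<'E'
from h import *;import cv2
p=np.load("p2.npy");st=read_state();print(st["eef_pos"],st["tool_rot"],st["qpos"].round(2))
np.save("w2.npy",np.r_[st["eef_pos"],st["tool_rot"]])
im=get_image("wrist");s=cv2.resize(get_image("side")[130:250,225:345],(400,400),interpolation=cv2.INTER_CUBIC)
for q in(120,150,180):
    a=np.radians(q);u=proj("wrist",dial(p,48*np.sin(a),48*np.cos(a),0),st)[0];print(q,u)
print(proj("wrist",[dial(p,0,0,11),dial(p,35,-115,23)],st))
c=np.zeros((600,800,3),np.uint8);c[:400,:640]=im;c[400:,:200]=cv2.resize(s,(200,200));cv2.imwrite("pics/w2.png",c)
cv2.imwrite("pics/w2s.png",s)
E
```

```text
[567.11098216  30.36584588 266.05514954] [ 3.12441815 -0.00861722  0.7547889 ] [ 0.1   0.48 -0.31  1.72  0.19  0.96 -1.1 ]
120 [336.9039363  189.40536207]
150 [338.33526088 213.79913544]
180 [326.44553321 233.33246851]
[[284.73461509 207.38177219]
 [405.31471996 270.76396897]]
```

View pics/w2.png

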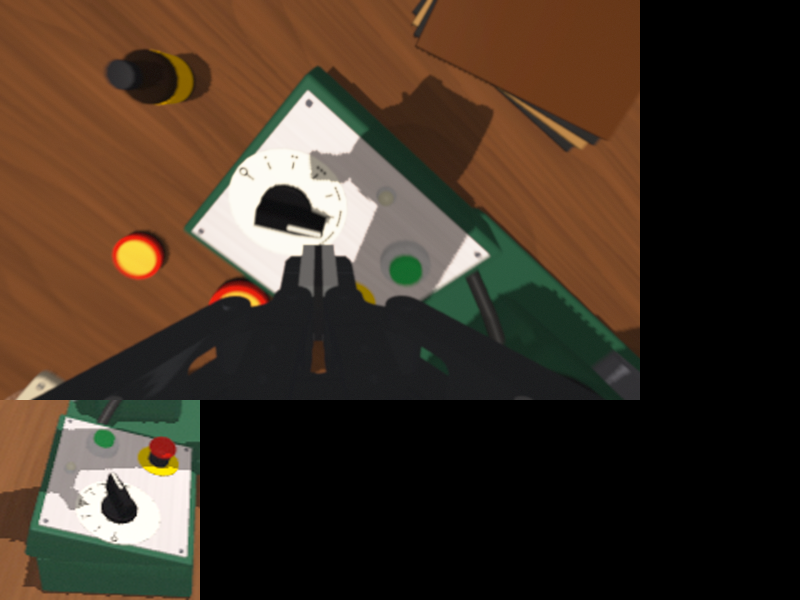

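The knob's white line runs from about (287,227) to (323,235). I'll compare that with predictions for each click in an enlarged crop.

```bash
python3 - <<'E'
from h import *;import cv2
p=np.load("p2.npy");w=np.load("w2.npy");st={"eef_pos":w[:3],"tool_rot":w[3:]}
c=cv2.imread("pics/w2.png")[:400,:640];s=cv2.imread("pics/w2s.png")
k=cv2.resize(c[140:260,220:360],None,fx=4,fy=4,interpolation=cv2.INTER_CUBIC)
for n in range(3,7):
    a=np.radians(30*n);d=np.array([np.sin(a),np.cos(a)])
    print(n,proj("wrist",[dial(p,*(r*d),34) for r in(0,38)],st).round(1).tolist(),proj("side",[dial(p,*(r*d),34) for r in(0,38)]).round(1).tolist())
o=np.zeros((480,800,3),np.uint8);o[:,:560]=k;o[:240,560:]=cv2.resize(s[160:360,120:320],(240,240));cv2.imwrite("pics/w3.png",o)
E
```

```text
3 [[278.3, 220.7], [306.8, 192.0]] [[299.2, 185.3], [281.1, 181.0]]
4 [[278.3, 220.7], [320.7, 210.9]] [[299.2, 185.3], [284.7, 175.5]]
5 [[278.3, 220.7], [322.4, 231.5]] [[299.2, 185.3], [292.0, 172.7]]
6 [[278.3, 220.7], [312.5, 248.0]] [[299.2, 185.3], [301.0, 173.2]]
```

View pics/w3.png

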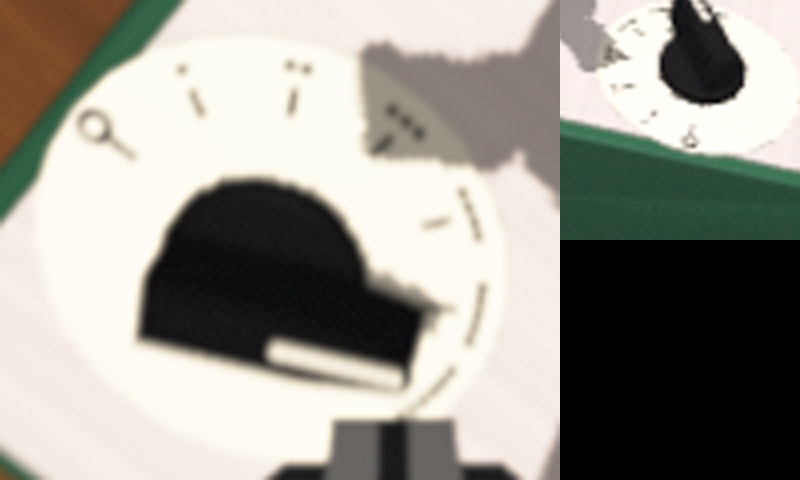

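The line slope is 0.23 against a predicted 0.245 for click 5, and nothing is touching, so the selector rests at 5. The green button's position also agrees to 1 px. Now to the button.

move_arm([
  [[-0.042, 0.039, 0], 0.18],
  [[-0.084, 0.077, 0], 0.36],
  [[-0.084, 0.077, 0.03], 0.54],
  [[-0.084, 0.077, 0.07], 0.72],
  [[-0.084, 0.077, 0.1], 0.72],
])

```text
clock: 10.55
eef_pos: [563.2, -83.2, 167.5]
tool_rot: [3.135, -0.024, 0.033]
force: [-0.1, -0.2, 0.1]
width: -0.1
```

```bash
python3 - <<'E'
from h import *
p=np.load("p2.npy");st=read_state();print(st["eef_pos"],st["tool_rot"],st["force"])
t=dial(p,30,-115,23)
for z in(135,130,124,122):t[2]=z;print(z,t.round(1),cmd(t,p[2],st))
E
```

```text
[563.17545626 -83.17740179 167.46975562] [ 3.13467761 -0.02393675  0.03346435] [-0.07245725 -0.24581217  0.11868694]
135 [559.  -83.5 135. ] ([-0.005, -0.0, 0.0324], np.float64(-0.0))
130 [559.  -83.5 130. ] ([-0.0051, -0.0001, 0.0374], np.float64(-0.0))
124 [559.  -83.5 124. ] ([-0.0053, -0.0001, 0.0434], np.float64(-0.0))
122 [559.  -83.5 122. ] ([-0.0053, -0.0001, 0.0454], np.float64(-0.0))
```

move_arm([
  [[-0.005, 0, 0.02], 0],
  [[-0.005, 0, 0.031], 0],
  [[-0.0052, 0, 0.036], 0],
  [[-0.0052, 0, 0.04], 0],
  [[-0.0052, 0, 0.04], 0],
])

```text
clock: 11.18
eef_pos: [559.8, -83.5, 128.0]
tool_rot: [3.135, -0.026, 0.034]
force: [-0.5, -0.0, 1.6]
width: 0.0
```

move_arm([
  [[0, 0, 0.002], 0],
  [[0, 0, 0.004], 0],
  [[0, 0, 0.005], 0],
  [[0, 0, 0.005], 0],
])

```text
clock: 11.68
eef_pos: [560.9, -83.5, 123.5]
tool_rot: [3.135, -0.028, 0.034]
force: [2.5, 0.4, 5.1]
width: -0.3
```

The force is about 5 N, near full travel. A little more should confirm the hard stop.

move_arm([
  [[0, 0, 0.0015], 0],
  [[0, 0, 0.003], 0],
  [[0, 0, 0.004], 0],
  [[0, 0, 0.004], 0],
])

```text
clock: 12.18
eef_pos: [561.3, -83.5, 122.5]
tool_rot: [3.134, -0.029, 0.034]
force: [-6.9, 1.8, 28.0]
width: 0.2
```

Stiff stop at 28 N along the panel normal, after about 6 mm of travel, so the button is fully in. Releasing.

move_arm([
  [[0, 0, -0.01], 0],
  [[0, 0, -0.04], 0],
  [[0, 0, -0.1], 0],
  [[-0.03, 0, -0.15], 0],
  [[-0.06, 0, -0.17], 0],
])

```text
clock: 12.8
eef_pos: [496.4, -84.7, 292.9]
tool_rot: [3.133, -0.033, 0.033]
force: [-0.2, -0.0, 0.5]
width: 0.3
```

```bash
python3 - <<'E'
from h import *;import cv2
st=read_state();print(st["eef_pos"],st["force"])
w=get_image("wrist");s=get_image("side")[120:290,225:405]
o=np.zeros((400,800,3),np.uint8);o[:250,:400]=cv2.resize(w,(400,250),interpolation=cv2.INTER_AREA);o[:378,400:]=cv2.resize(s,(400,378),interpolation=cv2.INTER_CUBIC);cv2.imwrite("pics/f.png",o)
E
```

```text
[496.35745666 -84.70025181 292.93104223] [-0.21394207 -0.00635438  0.50170986]
```

View pics/f.png

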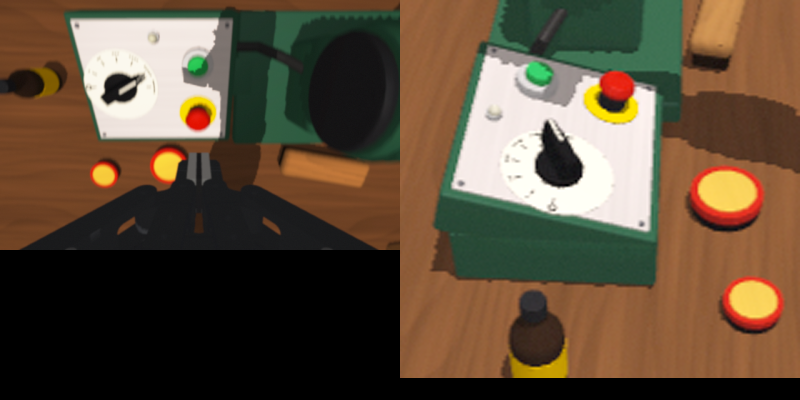

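The pointer, (120,90) to (145,75), points 30° short of −y, which is speed 5. The green button is out again, the red stop is untouched, and the tins, bottle and brush stand as before. Handing in.

```bash
python3 -c "
from cell import *
print(finish_job())"
```

```text
the job is handed in; nothing more can be done
None
```

The job is done and handed in at about 13 s of the 51 s allowed. The selector rests at speed 5, and the start button was pressed fully in afterwards and sprang back.

- **Selector:** I pushed the knob's pointer from the side with the shut fingertips, from off round to speed 5. The last two clicks showed as a clear force rise and drop. Before the button was pressed, the wrist picture showed a pointer-line slope of 0.23, against 0.245 predicted for click 5. The final pictures still show it at 5.
- **Start button:** After about 6 mm of travel it hit a hard stop, with about 29 N at the tip.
- **Other things:** The last pictures show the button out again and the red stop up. The tin, bottle and brush look to be where they stood, judged by eye only. The robot is clear of everything, with the force near zero.
- **Disagreements:** My first position for the dial was about 3 mm off, and I corrected it with a wrist-camera view before touching anything. One desk corner in the side view fitted poorly (about 8 pixels off), and the pointer tip differed by about 4 pixels in the check before the button press. Neither affected the result.

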